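Make up two casting kits from the mould-making stock

TASK

Make up the two casting kits on the white trays, every piece in a bay of its own, lying flat on the bay's floor the same way up as it stands on the table now. The tray with three bays gets the tallest pipe collar in its small bay, the roll of tape in the wide bay next to it and the sanding block lengthwise in the long bay; the tray with two bays gets the shortest pipe collar in its small bay and the lidded jar in its wide bay. Leave the middle-height collar, the mixing cup and the plywood offcut where they are.

Things in the scene. Friction and masses are not known exactly. Their poses are not given: they have to be found in the camera images.
- collar_tall: Tall pipe collar: a black plastic pipe offcut standing on end, an open tube of outer diameter 50 mm, wall 4 mm, 80 mm high (the tallest of the three); origin at the centre of its lower end, z up its axis
- collar_mid: Middle pipe collar, to be left alone: a black plastic pipe offcut standing on end, an open tube of outer diameter 50 mm, wall 4 mm, 56 mm high (the middle one of the three); origin at the centre of its lower end, z up its axis
- collar_short: Short pipe collar: a black plastic pipe offcut standing on end, an open tube of outer diameter 50 mm, wall 4 mm, 32 mm high (the shortest of the three); origin at the centre of its lower end, z up its axis
- tape: Roll of grey tape lying flat: a thick ring of outer diameter 64 mm, hole 40 mm, 26 mm high; origin at the centre of its underside, z up its axis
- jar: Lidded jar: a squat white round jar with a steel screw lid, 64 mm in diameter, 50 mm high (body 62 mm wide up to 34 mm, lid 64 mm wide above); origin at the centre of its underside, z up
- sander: Hand sanding block: dark steel and cork base 100 x 40 mm, 18 mm high, with a wooden grip 70 mm long and 24 mm wide along the middle of it, from 18 to 40 mm height; origin at the centre of its underside, x along its length, z up
- cup: Mixing cup, to be left alone: open white plastic cup, 68 mm across the rim, 55 mm high; origin at the centre of its underside
- offcut: Plywood offcut, to be left alone: a flat block 55 x 30 x 16 mm; origin at the centre of its underside, x along its length
- tray_three: White kit tray with three bays, 166 mm (x) by 156 mm (y). Fixed. Walls and dividers 4 mm thick, 12 mm high overall; floor 3 mm thick. Origin under its centre at table height, z up. Small bay: 66 mm (x) by 80 mm (y), centred at x -46, y -34 mm. Wide bay beside it: 88 by 80 mm, centred at x +35, y -34 mm. Long bay: 158 by 64 mm along x, centred at x 0, y +42 mm.
- tray_two: White kit tray with two bays, 166 mm (x) by 88 mm (y). Fixed. Walls and dividers 4 mm thick, 12 mm high overall; floor 3 mm thick. Origin under its centre at table height, z up. Small bay: 66 mm (x) by 80 mm (y), centred at x -46, y 0. Wide bay: 88 by 80 mm, centred at x +35, y 0 mm.

How it is judged:
At the end, for the whole second after the job is handed in: All five pieces in their bays, off centre along tray x and y by at most: collars 10 and 17 mm, tape and jar 14 and 10 mm, sanding block 31 and 14 mm (and 0.32 rad from lengthwise, either way round); undersides within 4 mm of the bay floor, upright within 0.12 rad, released, at rest (x of collar_tall in the frame of tray_three between -0.056 and -0.036 m and y of collar_tall in the frame of tray_three between -0.051 and -0.017 m and z of collar_tall in the frame of tray_three between -0.001 and 0.007 m and angle between each of collar_tall, tape, sander, collar_short, jar's own z axis and vertical below 0.12 rad and linear speed of each of collar_tall, tape, sander, collar_short, jar below 0.02 m/s and angular speed of each of collar_tall, tape, sander, collar_short, jar below 0.3 rad/s and contact force between each of collar_tall, tape, sander, collar_short, jar and the fingers below 0.05 N and x of tape in the frame of tray_three between 0.021 and 0.049 m and y of tape in the frame of tray_three between -0.044 and -0.024 m and z of tape in the frame of tray_three between -0.001 and 0.007 m and x of sander in the frame of tray_three between -0.031 and 0.031 m and y of sander in the frame of tray_three between 0.028 and 0.056 m and z of sander in the frame of tray_three between -0.001 and 0.007 m and x of collar_short in the frame of tray_two between -0.056 and -0.036 m and y of collar_short in the frame of tray_two between -0.017 and 0.017 m and z of collar_short in the frame of tray_two between -0.001 and 0.007 m and x of jar in the frame of tray_two between 0.021 and 0.049 m and y of jar in the frame of tray_two between -0.01 and 0.01 m and z of jar in the frame of tray_two between -0.001 and 0.007 m and angle between the x axis of sander and the x axis of tray_three, either way round below 0.32 rad); the robot touches nothing.
It fails at once if the middle collar is moved by more than 20 mm or tipped over (distance of collar_mid from where it was at the start of the episode above 0.02 m or angle between collar_mid's own z axis and vertical above 0.5 rad).
It fails at once if the mixing cup is moved by more than 20 mm or tipped over (distance of cup from where it was at the start of the episode above 0.02 m or angle between cup's own z axis and vertical above 0.5 rad).
It fails at once if the plywood offcut is moved by more than 20 mm or tipped over (distance of offcut from where it was at the start of the episode above 0.02 m or angle between offcut's own z axis and vertical above 0.5 rad).
It also fails if it takes over 120 s, if anything falls off the work surface, if the arm or the gripper's body presses on something with over 40 N, if the wrist force passes 120 N, or if a joint passes its speed limit or range.

ROBOT

A 6-joint arm with a two-finger parallel gripper is mounted at the origin on the work surface. World frame = base frame: x ahead of the robot, y to its left, z up, the work surface at z = 0. Lengths are in m, angles in rad, forces in N, time in s.
With the tool pointing down it reaches from about 0.25 to 0.775 m from the base axis. Payload 4 kg.
Tool frame: the origin (TCP) lies where the fingers leave the gripper's body, on its centre line; the fingertips stand 97 mm ahead of it and the grasp point (between the pads) lies 78 mm ahead of it; z points along the fingers, x is the direction in which the jaws open and shut, and the axes are right-handed (so a half turn about z gives the same grasp; the last joint's range is limited). The gripper opens to 94 mm and grips with 3 to 60 N. Pads are 16 mm wide; open, the fingers measure 119 mm over their backs; the gripper's body (75 mm by 177 mm) begins 78 mm behind the grasp point.
Start: joints at [-1.414, 0.087, 1.371, -0, 1.684, -0.103], TCP at [0.141, -0.532, 0.303] pointing down, gripper open.
Joint ranges: [-3.1, 3.1], [-0.76, 2.03], [0.27, 2.55], [-1.08, 4.22], [0.17, 2.65], [-2.57, 2.57]. Speed limits (rad/s): [2.79, 2.79, 3.14, 3.14, 3.14, 3.14].

INTERFACE

Orientations are given as [roll, pitch, yaw] about the fixed x, y, z axes, in that order (R = Rz(yaw) Ry(pitch) Rx(roll)).
In Python, from bench import * gives the robot as it stands.
- The arm moves only by the tool jog_arm, never from a script. Its argument "moves" is a list of rows, each a list of 7 numbers: the turn, a rotation vector about the world's x, y, z in rad, then the shift along the world's x, y, z in mm, then the finger opening in mm, from 0 to 94. In form: [[rx, ry, rz, tx, ty, tz, fingers], ...]. A call has 1 to 12 rows; each row shifts and turns the commanded pose from where the row before left it; what a row does not reach is not made up. A row lasts 1/8 s, in which the tool goes at most 62.5 mm and 10.7 degrees, less where a joint would pass 70% of its speed; a pose out of reach is approached as far as the arm can. A call is refused whole if a number of a shift passes 62.5 or a number of a turn 0.188, either way. A call with a gripper value outside its range is refused whole. The fingers move at their own pace and stop on an object; the grip force is fixed at half the most. Time passes only in rows, so rows that do not move let the fingers close. It gives the time, the measured TCP pose, the force and the opening at its end, in the units of the state.
- get_obs(): the state, without advancing time (a new reading comes with each control period).
- snapshot(name): name is "scene" or "top" or "wrist"; returns the picture (420x560x3 uint8, red, green, blue); there is no depth.
- get_calibration(name): a dict with "camera_matrix" (3x3 intrinsics, pixels), "k1" (the pictures are not rectified: a ray, as slopes to the right and down, at radius r is drawn at 1 + k1 r^2 times it, then the intrinsics apply), "R" (3x3) and "t" (3): a world point X has camera coordinates R X + t. Camera axes: x right, y down, z forward; pixel columns grow to the right and rows downward; lengths in m; the calibration is good to about 2 mm. A picture is of the moment at which its call begins: read the wrist's pose just before it. get_calibration takes no time and is no camera call; for the wrist camera it gives the pose at the moment of the call.
- close_job(): hands the job in, once; it reports no verdict.
Trained networks look in the newest picture that a camera, given by its name, has taken for a name from the list of things; names that differ only in an ending like _2 or _b are one class to them, and where a whole thing is asked for, a point or a joint stands for the part that bears it (a point fixed in the world has none). Each returns a list of dicts, best first, with "conf" (0 to 1); they miss things now and then, are a little off and sometimes report something else, mostly with a low value. They report only what shows in the picture. A call takes as long as a camera call.
- look_for(label, camera): "bbox" ([left, top, right, bottom] in pixels, round what is visible of it).
The state is a dict: "time": time; "joint_positions": joint angles; "qvel": joint speeds; "joint_torque": joint torques, N m; "tool_pos": TCP position; "ee_rot": TCP orientation; "wrist_force": force on the tool from outside, world axes, zero at the start; "wrist_torque": the same for the moment, N m; "width": finger opening in m.
Only numpy, scipy, OpenCV 4.12 (cv2) and the standard library are available. Lean on these libraries where they do the work, as an engineer would, in place of code of your own. Each camera call takes 0.05 s, during which the arm holds its last target.

## Working session

There is one attempt and no reset: what is moved stays moved. The work goes in short steps, Python scripts to look and compute and a tool call to move; the robot and the scene stay as the last step left them, time stands still between calls to the robot, and variables do not carry over. Pictures are saved under pics/ and viewed, and the job is handed in when it is done.

Besides the shell and the picture viewer there is one more tool, called as name([rows], argument=value, ...), one row to a line, values as JSON. jog_arm: Moves the arm, as the interface text tells. Its arguments: {"type":"object","properties":{"moves":{"type":"array","items":{"type":"array","items":{"type":"number"}}}},"required":["moves"]}

```bash
mkdir -p pics; python3 - <<'E'
from bench import *
import cv2
print(get_obs())
for n in ("scene","top"):
    im=snapshot(n); cv2.imwrite(f"pics/{n}0.png",im[:,:,::-1])
    c=get_calibration(n); print(n,c)
    for l in ["collar_tall","tape","jar","sander","cup","offcut","tray_three","tray_two"]:
        print(l,[(round(d['conf'],2),[round(v) for v in d['bbox']]) for d in look_for(l,n)][:4])
E
```

```text
{'time': 0.0, 'joint_positions': array([-1.41412697e+00,  8.79222118e-02,  1.37219827e+00, -1.93855406e-05,
        1.68358072e+00, -1.03101266e-01]), 'qvel': array([ 1.38580469e-03,  1.20927329e-03, -5.61036010e-04, -1.23943317e-03,
       -8.25243141e-07,  4.14199259e-04]), 'joint_torque': array([-5.03229126e-05, -3.40176344e+01, -3.02433300e+01,  7.17498385e-02,
        3.28275037e-02, -1.77617112e-04]), 'tool_pos': array([ 0.14121192, -0.53122931,  0.30155027]), 'ee_rot': array([-3.14139481e+00,  2.09933091e-03, -1.31102766e+00]), 'wrist_force': array([0.28097452, 0.08772164, 0.30003114]), 'wrist_torque': array([-0.0083159 ,  0.00715318,  0.04683445]), 'width': 0.09425833804919191}
scene {'camera_matrix': array([[452.97198155,   0.        , 289.88121234],
       [  0.        , 452.97198155, 202.3094228 ],
       [  0.        ,   0.        ,   1.        ]]), 'k1': -0.08442587300341058, 'R': array([[ 0.74937569,  0.66211142, -0.00667369],
       [ 0.55165861, -0.62987638, -0.54674357],
       [-0.36620876,  0.40603474, -0.83727351]]), 't': array([-0.42996159, -0.30785551,  1.265109
[... 443 characters left out ...]
atrix': array([[488.01130529,   0.        , 276.28619506],
       [  0.        , 488.01130529, 205.9761063 ],
       [  0.        ,   0.        ,   1.        ]]), 'k1': -0.02805413152883057, 'R': array([[-0.01693891, -0.99978218, -0.01219286],
       [-0.98382614,  0.01884099, -0.17813236],
       [ 0.17832328,  0.00897829, -0.98393099]]), 't': array([-0.00483343,  0.57147912,  0.91299064])}
collar_tall [(0.6, [317, 202, 346, 231])]
tape [(0.63, [250, 201, 282, 239])]
jar [(0.78, [186, 257, 220, 293])]
sander []
cup [(0.7, [318, 141, 348, 173])]
offcut [(0.79, [258, 149, 287, 171]), (0.23, [320, 202, 343, 229])]
tray_three [(0.57, [53, 200, 164, 310])]
tray_two [(0.55, [381, 178, 450, 267])]
```

```bash
python3 - <<'E'
import cv2
for n in ("scene","top"):
    im=cv2.imread(f"pics/{n}0.png"); cv2.imwrite(f"pics/{n}0b.png",cv2.resize(im,(800,600),interpolation=cv2.INTER_CUBIC))
E
```

```text
(no output)
```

View pics/scene0b.png

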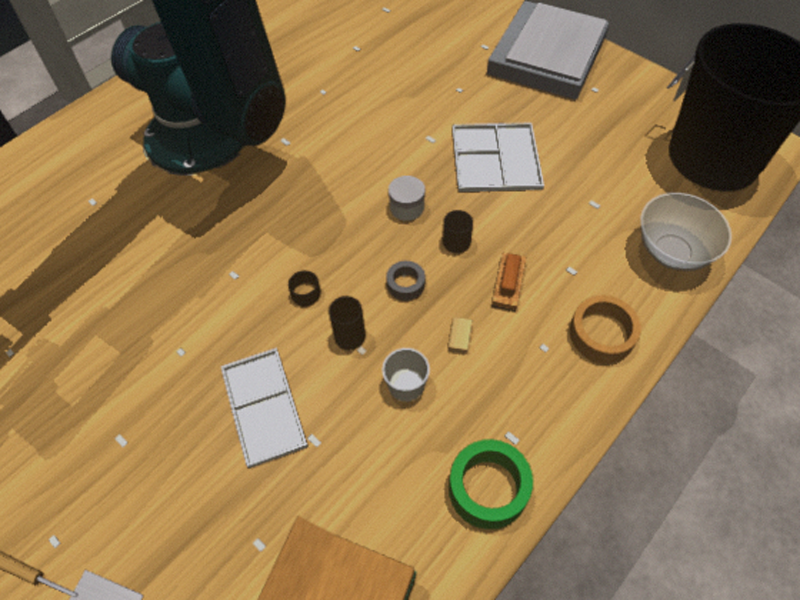

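View pics/top0b.png

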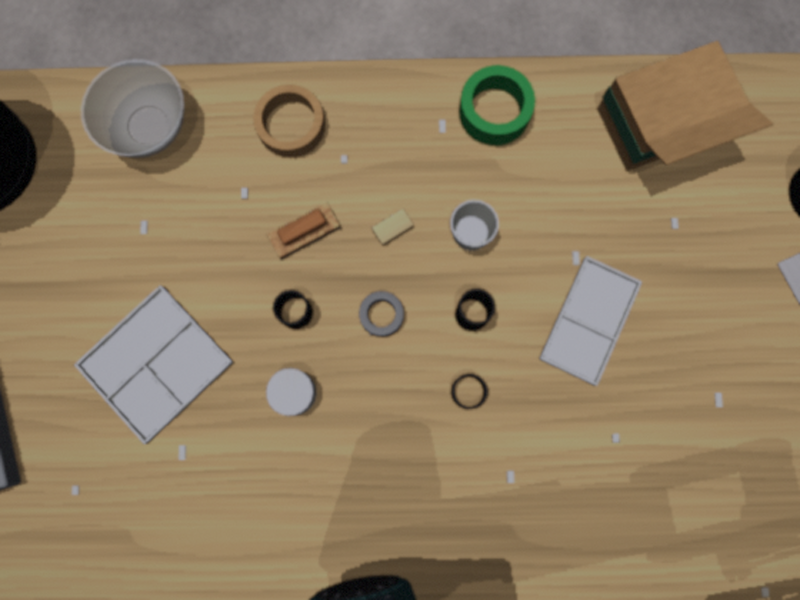

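The scene view and the top view agree. In the 800x600 top picture, the three-bay tray is at (155,365), with its long bay upper left and its small bay at the lower end. The two-bay tray is at (590,320), with its small bay at the lower end. The collars are at (293,310) for the middle one, (475,310) for the tall one and (469,391) for the short one. The tape is at (382,313), the jar at (291,392), the sander at (304,231), the cup at (474,225) and the offcut at (392,227). Next I fit poses by projecting the models.

```bash
cat > h.py <<'E'
from bench import *
import cv2, numpy as np
def proj(c,P):
    rv,_=cv2.Rodrigues(np.array(c['R']))
    return cv2.projectPoints(np.float64(P).reshape(-1,3),rv,np.float64(c['t']),np.float64(c['camera_matrix']),np.array([c['k1'],0,0,0.]))[0].reshape(-1,2)
def back(c,uv,z):
    p=cv2.undistortPoints(np.float64(uv).reshape(-1,1,2),np.float64(c['camera_matrix']),np.array([c['k1'],0,0,0.])).reshape(-1,2)
    R=np.array(c['R']);C=-R.T@c['t']; d=np.c_[p,np.ones(len(p))]@R
    return C+d*((z-C[2])/d[:,2])[:,None]
def circ(x,y,r,z,n=48):
    a=np.linspace(0,2*np.pi,n,endpoint=False); return np.c_[x+r*np.cos(a),y+r*np.sin(a),np.full(n,z)]
def rect(x,y,yaw,l,w,z):
    c,s=np.cos(yaw),np.sin(yaw); q=np.array([[1,1],[-1,1],[-1,-1],[1,-1]])*[l/2,w/2]
    return np.c_[x+q[:,0]*c-q[:,1]*s,y+q[:,0]*s+q[:,1]*c,np.full(4,z)]
E
python3 - <<'E'
from h import *
t=get_calibration('top'); S=.7
g={}
for n,uv,z in [("mid",(293,309),.028),("tall",(475,309),.04),("short",(469,391),.016),("tape",(382,313),.013),("jar",(291,392),.025),("sander",(304,231),.018),("cup",(474,225),.03),("offcut",(392,227),.016)]:
    print(n,back(t,np.array(uv)*S,z)[0].round(3))
for n,cs in [("t3",[(163,288),(77,366),(147,442),(232,362)]),("t2",[(585,258),(540,357),(596,384),(640,283)])]:
    P=back(t,np.array(cs)*S,.012); print(n,P.round(3).tolist(),P.mean(0).round(3),[round(float(np.linalg.norm(P[i]-P[i-1])),3) for i in range(4)])
for n in("scene","top"):
    im=cv2.imread(f"pics/{n}0.png")
    box=(220,80,170,210) if n=="scene" else (180,130,175,170)
    x,y,w,h=box; cv2.imwrite(f"pics/{n}_c.png",cv2.resize(im[y:y+h,x:x+w],None,fx=min(800/w,600/h),fy=min(800/w,600/h),interpolation=cv2.INTER_CUBIC))
E
```

```text
mid [0.557 0.129 0.028]
tall [ 0.55  -0.127  0.04 ]
short [ 0.438 -0.116  0.016]
tape [0.551 0.004 0.013]
jar [0.441 0.132 0.025]
sander [0.674 0.116 0.018]
cup [ 0.674 -0.131  0.03 ]
offcut [ 0.678 -0.013  0.016]
t3 [[0.594, 0.322, 0.012], [0.483, 0.441, 0.012], [0.375, 0.335, 0.012], [0.485, 0.218, 0.012]] [0.484 0.329 0.012] [0.15, 0.163, 0.151, 0.161]
t2 [[0.627, -0.292, 0.012], [0.484, -0.219, 0.012], [0.445, -0.296, 0.012], [0.588, -0.369, 0.012]] [ 0.536 -0.294  0.012] [0.086, 0.16, 0.086, 0.161]
```

View pics/top_c.png

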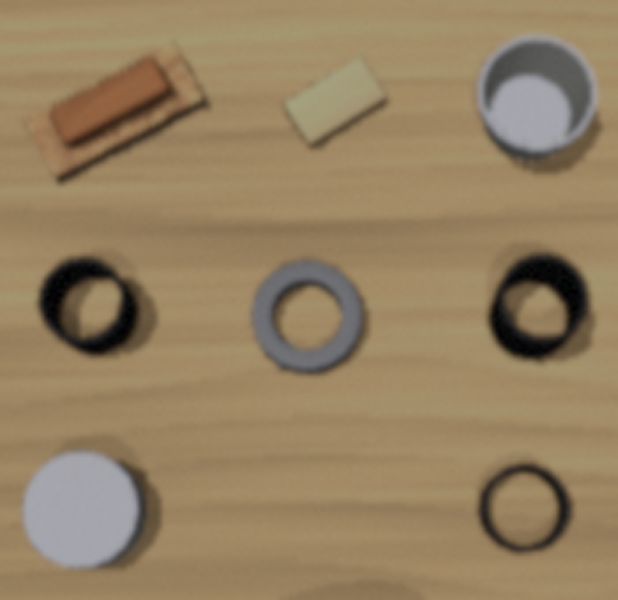

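The crop shows the 4x2 layout clearly, with about 90-120 mm clearance between pieces. Next I refine against silhouettes in both cameras.

```bash
cat > fit.py <<'E'
from h import *
from scipy.optimize import minimize
def dims(n,p):
    x,y=p[:2]
    if n in("tall","mid","short"):
        h=dict(tall=.08,mid=.056,short=.032)[n]; return np.r_[circ(x,y,.025,0),circ(x,y,.025,h)]
    if n=="tape": return np.r_[circ(x,y,.032,0),circ(x,y,.032,.026)]
    if n=="jar": return np.r_[circ(x,y,.031,0),circ(x,y,.032,.034),circ(x,y,.032,.05)]
    if n=="cup": return np.r_[circ(x,y,.027,0),circ(x,y,.034,.055)]
    if n=="sander": return np.r_[rect(x,y,p[2],.1,.04,0),rect(x,y,p[2],.1,.04,.018),rect(x,y,p[2],.07,.024,.04)]
    if n=="offcut": return np.r_[rect(x,y,p[2],.055,.03,0),rect(x,y,p[2],.055,.03,.016)]
    if n=="t3": return np.r_[rect(x,y,p[2],.166,.156,0),rect(x,y,p[2],.166,.156,.012)]
    if n=="t2": return np.r_[rect(x,y,p[2],.166,.088,0),rect(x,y,p[2],.166,.088,.012)]
def hull(c,n,p,k=1):
    return cv2.convexHull(np.float32(proj(c,dims(n,p))*k))
E
python3 - <<'E'
from fit import *
G=dict(tall=(.55,-.127),mid=(.557,.129),short=(.438,-.116),tape=(.551,.004),jar=(.441,.132),cup=(.674,-.131),sander=(.674,.116,-.5+1.57+.5),offcut=(.678,-.013,1.57),t3=(.484,.329,-.82),t2=(.536,-.294,-.47))
# yaws: from picture (image right=-y, up=+x)
G['sander']=(.674,.116,np.arctan2(-150,70)) ; G['offcut']=(.678,-.013,np.arctan2(-75,40))
out={}
for cam in("top","scene"):
    c=get_calibration(cam); im=cv2.imread(f"pics/{cam}0.png"); K=4
    big=cv2.resize(im,None,fx=K,fy=K,interpolation=cv2.INTER_CUBIC)
    lab=cv2.cvtColor(cv2.GaussianBlur(big,(0,0),2),cv2.COLOR_BGR2LAB).astype(float)
    vis=big.copy()
    for n,p0 in G.items():
        # edge fit: maximise mean gradient magnitude along hull
        g=np.sqrt(sum(cv2.Sobel(lab[:,:,i],cv2.CV_64F,1,0,ksize=3)**2+cv2.Sobel(lab[:,:,i],cv2.CV_64F,0,1,ksize=3)**2 for i in range(3))) if 'g%s'%cam not in out else out['g'+cam]
        out['g'+cam]=g
        gs=cv2.GaussianBlur(g,(0,0),3) if 's'+cam not in out else out['s'+cam]; out['s'+cam]=gs
        def cost(p):
            h=(hull(c,n,p)[:,0]+.5)*K-.5
            q=np.vstack([h[i]+(h[(i+1)%len(h)]-h[i])*np.linspace(0,1,12,endpoint=False)[:,None] for i in range(len(h))])
            L=np.linalg.norm(np.roll(h,-1,0)-h,axis=1).repeat(12)
            v=cv2.remap(np.float32(gs),np.float32(q[None,:,0]),np.float32(q[None,:,1]),cv2.INTER_LINEAR)[0]
            return -np.average(np.minimum(v,80),weights=L)
        best=None
        for dx in(-.006,-.003,0,.003,.006):
            for dy in(-.006,-.003,0,.003,.006):
              for da in ((-.1,0,.1) if len(p0)>2 else (0,)):
                s=np.array(p0,float); s[0]+=dx;s[1]+=dy
                if len(s)>2:s[2]+=da
                v=cost(s)
                if best is None or v<best[0]: best=(v,s)
        sm=np.vstack([best[1]]+[best[1]+np.eye(len(p0))[i]*(.002 if i<2 else .03) for i in range(len(p0))])
        r=minimize(cost,best[1],method="Nelder-Mead",options=dict(initial_simplex=sm,xatol=1e-4,fatol=1e-3))
        print(cam,n,r.x.round(4),round(r.fun,1))
        cv2.polylines(vis,[np.int32((hull(c,n,r.x)+.5)*K)],True,(0,255,0),1)
    cv2.imwrite(f"pics/{cam}_fit.png",vis)
v=cv2.imread("pics/top_fit.png")[700:1300,180:980]; cv2.imwrite("pics/top_fitA.png",v)
v=cv2.imread("pics/top_fit.png")[500:1300,650:1850]; cv2.imwrite("pics/top_fitB.png",cv2.resize(v,(800,533)))
v=cv2.imread("pics/scene_fit.png")[320:1320,580:1580]; cv2.imwrite("pics/scene_fitA.png",cv2.resize(v,(600,600)))
E
```

```text
top tall [ 0.5487 -0.1247] -66.1
top mid [0.5563 0.1291] -64.5
top short [ 0.4382 -0.1156] -61.8
top tape [0.5501 0.0046] -33.6
top jar [0.4421 0.1352] -34.1
top cup [ 0.6673 -0.1302] -32.2
top sander [ 0.6769  0.1164 -1.0782] -33.0
top offcut [ 0.6804 -0.0151 -1.0088] -22.8
top t3 [ 0.4893  0.333  -0.813 ] -32.2
top t2 [ 0.5376 -0.2964 -0.4699] -24.3
scene tall [ 0.5486 -0.1244] -74.1
scene mid [0.5563 0.1288] -73.7
scene short [ 0.4384 -0.1164] -77.2
scene tape [0.5504 0.0038] -61.4
scene jar [0.4412 0.1285] -37.5
scene cup [ 0.6735 -0.1317] -46.6
scene sander [ 0.6805  0.1174 -1.1502] -40.6
scene offcut [ 0.6799 -0.0145 -1.0124] -40.7
scene t3 [ 0.4864  0.3304 -0.8078] -57.2
scene t2 [ 0.5374 -0.2953 -0.4688] -50.2
```

View pics/top_fitB.png

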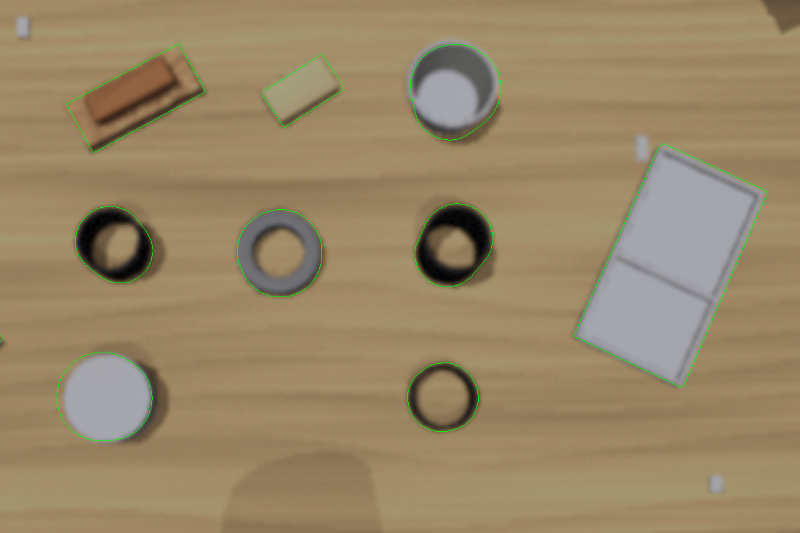

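View pics/scene_fitA.png

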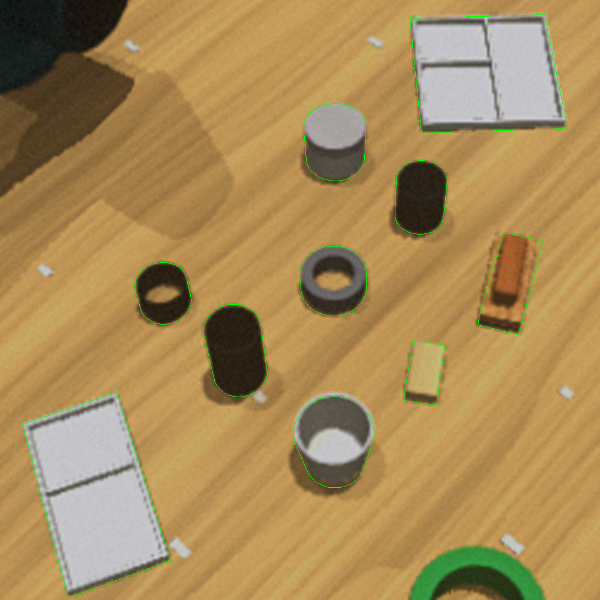

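View pics/top_fitA.png

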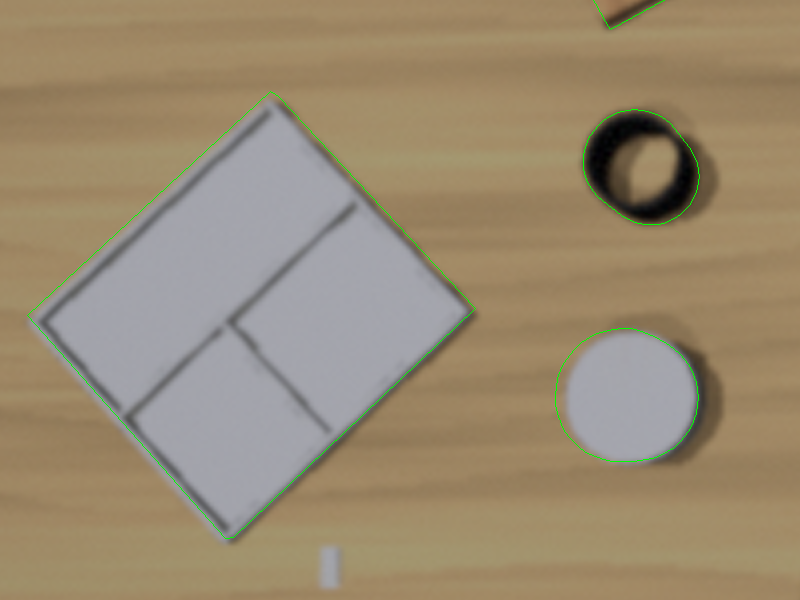

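Estimates in metres, from both cameras; the bay targets follow from the tray fits.

| Piece | Pick position | Bay target |
|---|---|---|
| Short collar | (.438, -.116) | (.4965, -.275) |
| Jar | (.441, .1285) | (.569, -.312) |
| Tape | (.550, .004) | (.486, .282) |
| Tall collar | (.5487, -.1245) | (.430, .341) |
| Sander | (.678, .117), yaw -1.10 | (.517, .360), yaw -.808 |

I start with the short collar, keeping the fingertips above the wall height throughout.

jog_arm([
  [0, 0, 0, 29.7, 41.5, -10, 94],
  [0, 0, 0, 29.7, 41.5, -10, 94],
  [0, 0, 0, 29.7, 41.5, -10, 94],
  [0, 0, 0, 29.7, 41.5, -10, 94],
  [0, 0, 0, 29.7, 41.5, -10, 94],
  [0, 0, 0, 29.7, 41.5, -10, 94],
  [0, 0, 0, 29.7, 41.5, -10, 94],
  [0, 0, 0, 29.7, 41.5, -10, 94],
  [0, 0, 0, 29.7, 41.5, -10, 94],
  [0, 0, 0, 29.7, 41.5, -10, 94],
  [0, 0, 0, 0, 0, 0, 94],
  [0, 0, 0, 0, 0, 0, 94],
])

```text
time: 2.4
tool_pos: [0.4382, -0.1167, 0.2028]
ee_rot: [3.141, -0.001, -1.31]
wrist_force: [-0.3, -0.2, 0.3]
width: 0.0941
```

```bash
python3 - <<'E'
from fit import *
c=get_calibration('wrist'); im=snapshot('wrist')[:,:,::-1].copy()
for n,p in dict(short=(.4383,-.116),tall=(.5487,-.1245),tape=(.5503,.004),jar=(.4412,.1285)).items():
    cv2.polylines(im,[np.int32(hull(c,n,p))],True,(0,255,0),1)
cv2.imwrite("pics/w1.png",im)
E
```

```text
(no output)
```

View pics/w1.png

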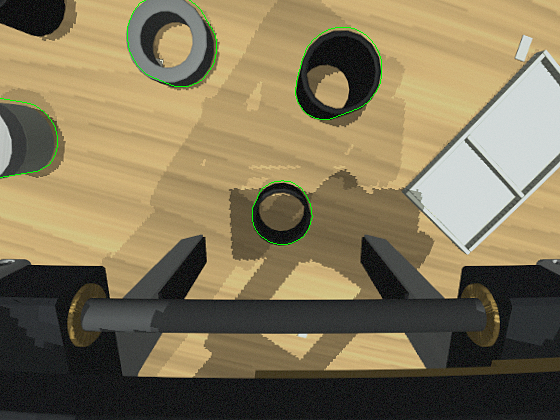

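The wrist picture matches the projected poses: short collar at (282,213), tall at (340,75), tape at (172,42). Descending to grip the short collar.

jog_arm([
  [0, 0, 0, 0, 0, -50, 94],
  [0, 0, 0, 0, 0, -34, 94],
  [0, 0, 0, 0, 0, -10, 94],
  [0, 0, 0, 0, 0, 0, 94],
  [0, 0, 0, 0, 0, 0, 40],
  [0, 0, 0, 0, 0, 0, 40],
  [0, 0, 0, 0, 0, 0, 40],
  [0, 0, 0, 0, 0, 0, 40],
  [0, 0, 0, 0, 0, 0, 40],
  [0, 0, 0, 0, 0, 0, 40],
])

```text
time: 3.7
tool_pos: [0.4384, -0.1165, 0.1088]
ee_rot: [-3.141, -0.0, -1.311]
wrist_force: [0.4, -0.0, 0.8]
width: 0.0499
```

jog_arm([
  [0, 0, 0, 0, 0, 40, 40],
  [0, 0, 0, 0, 0, 30, 40],
  [0, 0, 0, 14.5, -39.7, 0, 40],
  [0, 0, 0, 14.5, -39.7, 0, 40],
  [0, 0, 0, 14.5, -39.7, 0, 40],
  [0, 0, 0, 14.5, -39.7, 0, 40],
  [0, 0, 0, 0, 0, 0, 40],
  [0, 0, 0, 0, 0, -40, 40],
  [0, 0, 0, 0, 0, -20, 40],
  [0, 0, 0, 0, 0, 0, 40],
  [0, 0, 0, 0, 0, -4, 40],
  [0, 0, 0, 0, 0, 0, 40],
])

```text
time: 5.2
tool_pos: [0.4967, -0.2753, 0.1158]
ee_rot: [-3.14, -0.001, -1.311]
wrist_force: [-0.0, 0.5, -0.4]
width: 0.0503
```

jog_arm([
  [0, 0, 0, 0, 0, -3, 40],
  [0, 0, 0, 0, 0, 0, 40],
  [0, 0, 0, 0, 0, 0, 60],
  [0, 0, 0, 0, 0, 0, 62],
  [0, 0, 0, 0, 0, 0, 62],
  [0, 0, 0, 0, 0, 0, 62],
  [0, 0, 0, 0, 0, 40, 62],
  [0, 0, 0, 0, 0, 50, 94],
  [0, 0, 0, 0, 0, 0, 94],
])

```text
time: 6.32
tool_pos: [0.4983, -0.2767, 0.2074]
ee_rot: [-3.135, -0.008, -1.311]
wrist_force: [-0.1, -0.3, -0.6]
width: 0.0785
```

jog_arm([
  [0, 0, 0, -6.9, 50.5, 0, 94],
  [0, 0, 0, -6.9, 50.5, 0, 94],
  [0, 0, 0, -6.9, 50.5, 0, 94],
  [0, 0, 0, -6.9, 50.5, 0, 94],
  [0, 0, 0, -6.9, 50.5, 0, 94],
  [0, 0, 0, -6.9, 50.5, 0, 94],
  [0, 0, 0, -6.9, 50.5, 0, 94],
  [0, 0, 0, -6.9, 50.5, 0, 94],
  [0, 0, 0, 0, 0, 0, 94],
  [0, 0, 0, 0, 0, 0, 94],
])

```text
time: 7.58
tool_pos: [0.4407, 0.1284, 0.2008]
ee_rot: [3.14, -0.001, -1.31]
wrist_force: [-0.2, -1.1, -0.7]
width: 0.0941
```

```bash
python3 - <<'E'
from fit import *
print(get_obs()['tool_pos'])
im=snapshot('wrist')[:,:,::-1].copy();c=get_calibration('wrist')
for n,p in dict(mid=(.5563,.129),sander=(.678,.117,-1.1),tape=(.5503,.004),jar=(.4412,.1285),t3=(.4865,.331,-.808)).items():
    cv2.polylines(im,[np.int32(hull(c,n,p))],True,(0,255,0),1)
cv2.imwrite("pics/w2.png",im)
c=get_calibration('scene');im=snapshot('scene')[:,:,::-1].copy()
cv2.imwrite("pics/s2.png",cv2.resize(im[60:360,130:430],(600,600)))
E
```

```text
[0.44070982 0.12835001 0.20079573]
```

View pics/w2.png

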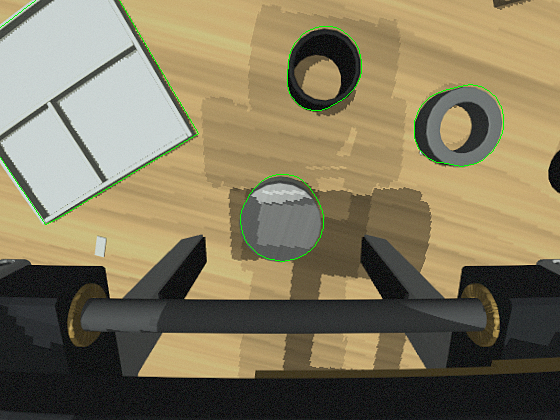

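View pics/s2.png

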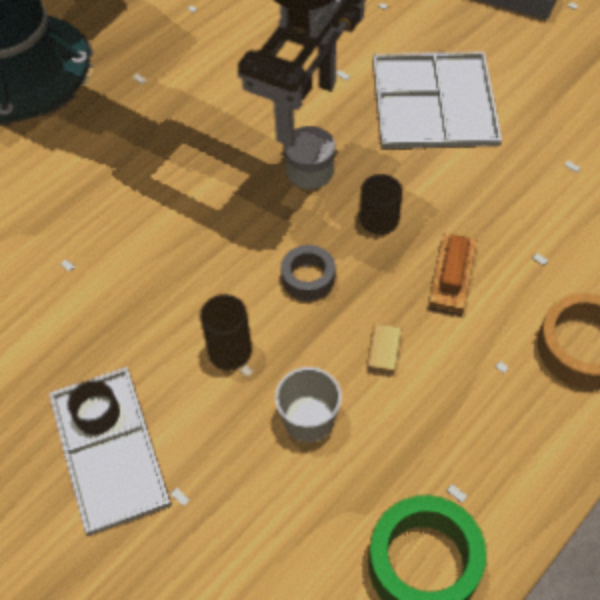

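The short collar stands centred in its small bay, at (94,408) in the scene crop, and the jar is centred under the gripper at (282,218).

jog_arm([
  [0, 0, 0, 0, 0, -50, 94],
  [0, 0, 0, 0, 0, -24, 94],
  [0, 0, 0, 0, 0, -5, 94],
  [0, 0, 0, 0, 0, 0, 94],
  [0, 0, 0, 0, 0, 0, 50],
  [0, 0, 0, 0, 0, 0, 50],
  [0, 0, 0, 0, 0, 0, 50],
  [0, 0, 0, 0, 0, 0, 50],
  [0, 0, 0, 0, 0, 0, 50],
  [0, 0, 0, 0, 0, 50, 50],
  [0, 0, 0, 0, 0, 50, 50],
  [0, 0, 0, 0, 0, 0, 50],
])

```text
time: 9.18
tool_pos: [0.4431, 0.1289, 0.2271]
ee_rot: [-3.132, -0.002, -1.311]
wrist_force: [-0.1, 0.3, -1.5]
width: 0.0636
```

jog_arm([
  [0, 0, 0, 0, 0, 20, 50],
  [0, 0, 0, 14.2, -48.9, 0, 50],
  [0, 0, 0, 14.2, -48.9, 0, 50],
  [0, 0, 0, 14.2, -48.9, 0, 50],
  [0, 0, 0, 14.2, -48.9, 0, 50],
  [0, 0, 0, 14.2, -48.9, 0, 50],
  [0, 0, 0, 14.2, -48.9, 0, 50],
  [0, 0, 0, 14.2, -48.9, 0, 50],
  [0, 0, 0, 14.2, -48.9, 0, 50],
  [0, 0, 0, 14.2, -48.9, 0, 50],
  [0, 0, 0, 0, 0, 0, 50],
  [0, 0, 0, 0, 0, 0, 50],
])

```text
time: 10.68
tool_pos: [0.5682, -0.311, 0.2402]
ee_rot: [3.139, 0.003, -1.311]
wrist_force: [-0.8, -0.7, -1.9]
width: 0.0633
```

jog_arm([
  [0, 0, 0, 0, 0, -50, 50],
  [0, 0, 0, 0, 0, -45, 50],
  [0, 0, 0, 0, 0, -18, 50],
  [0, 0, 0, 0, 0, -3, 50],
  [0, 0, 0, 0, 0, 0, 50],
])

```text
time: 11.3
tool_pos: [0.5696, -0.3114, 0.1282]
ee_rot: [-3.14, -0.002, -1.31]
wrist_force: [-0.1, -0.2, -0.7]
width: 0.0638
```

jog_arm([
  [0, 0, 0, 0, 0, 0, 50],
  [0, 0, 0, 0, 0, 0, 50],
])

```text
time: 11.55
tool_pos: [0.5693, -0.3118, 0.1279]
ee_rot: [-3.14, -0.002, -1.311]
wrist_force: [0.2, -1.1, -1.3]
width: 0.0633
```

jog_arm([
  [0, 0, 0, 0, 0, -2, 50],
  [0, 0, 0, 0, 0, 0, 50],
  [0, 0, 0, 0, 0, 0, 50],
])

```text
time: 11.92
tool_pos: [0.5693, -0.3117, 0.1254]
ee_rot: [-3.14, -0.001, -1.311]
wrist_force: [0.3, -0.4, 3.5]
width: 0.0634
```

Contact with the floor shows as +3.5 N. Releasing, then on to the tape.

jog_arm([
  [0, 0, 0, 0, 0, 0, 74],
  [0, 0, 0, 0, 0, 0, 76],
  [0, 0, 0, 0, 0, 0, 76],
  [0, 0, 0, 0, 0, 40, 76],
  [0, 0, 0, 0, 0, 40, 94],
  [0, 0, 0, 0, 0, 0, 94],
])

```text
time: 12.68
tool_pos: [0.5704, -0.3125, 0.2096]
ee_rot: [-3.136, -0.007, -1.311]
wrist_force: [0.8, -0.3, -0.8]
width: 0.0922
```

jog_arm([
  [0, 0, 0, -3.2, 52.7, 0, 94],
  [0, 0, 0, -3.2, 52.7, 0, 94],
  [0, 0, 0, -3.2, 52.7, 0, 94],
  [0, 0, 0, -3.2, 52.7, 0, 94],
  [0, 0, 0, -3.2, 52.7, 0, 94],
  [0, 0, 0, -3.2, 52.7, 0, 94],
  [0, 0, 0, 0, 0, 0, 94],
  [0, 0, 0, 0, 0, 0, 94],
  [0, 0, 0, 0, 0, 0, 94],
])

```text
time: 13.8
tool_pos: [0.5496, 0.0034, 0.204]
ee_rot: [3.141, -0.0, -1.313]
wrist_force: [-0.2, 0.3, 0.7]
width: 0.0943
```

jog_arm([
  [0, 0, 0, 0, 0, -50, 94],
  [0, 0, 0, 0, 0, -37, 94],
  [0, 0, 0, 0, 0, -8, 94],
  [0, 0, 0, 0, 0, 0, 94],
  [0, 0, 0, 0, 0, 0, 54],
  [0, 0, 0, 0, 0, 0, 54],
  [0, 0, 0, 0, 0, 0, 54],
  [0, 0, 0, 0, 0, 0, 54],
  [0, 0, 0, 0, 0, 0, 54],
])

```text
time: 14.92
tool_pos: [0.5501, 0.0049, 0.1106]
ee_rot: [-3.14, -0.0, -1.311]
wrist_force: [-1.4, 0.9, 4.6]
width: 0.0637
```

jog_arm([
  [0, 0, 0, 0, 0, 50, 54],
  [0, 0, 0, 0, 0, 40, 54],
  [0, 0, 0, -10.7, 46.3, 0, 54],
  [0, 0, 0, -10.7, 46.3, 0, 54],
  [0, 0, 0, -10.7, 46.3, 0, 54],
  [0, 0, 0, -10.7, 46.3, 0, 54],
  [0, 0, 0, -10.7, 46.3, 0, 54],
  [0, 0, 0, -10.7, 46.3, 0, 54],
  [0, 0, 0, 0, 0, -40, 54],
  [0, 0, 0, 0, 0, -38, 54],
  [0, 0, 0, 0, 0, 0, 54],
  [0, 0, 0, 0, 0, 0, 54],
])

```text
time: 16.42
tool_pos: [0.4861, 0.2827, 0.1227]
ee_rot: [-3.14, 0.0, -1.311]
wrist_force: [-0.0, 0.7, -0.2]
width: 0.0638
```

Target is about .1135.

jog_arm([
  [0, 0, 0, 0, 0, -7, 54],
  [0, 0, 0, 0, 0, -2, 54],
  [0, 0, 0, 0, 0, 0, 54],
  [0, 0, 0, 0, 0, 0, 54],
])

```text
time: 16.92
tool_pos: [0.486, 0.2826, 0.1136]
ee_rot: [-3.14, -0.0, -1.311]
wrist_force: [1.3, 0.0, 1.9]
width: 0.0635
```

jog_arm([
  [0, 0, 0, 0, 0, 0, 74],
  [0, 0, 0, 0, 0, 0, 76],
  [0, 0, 0, 0, 0, 0, 76],
  [0, 0, 0, 0, 0, 50, 76],
  [0, 0, 0, 0, 0, 50, 94],
  [0, 0, 0, 0, 0, 0, 94],
  [0, 0, 0, 7.8, -50.9, 0, 94],
  [0, 0, 0, 7.8, -50.9, 0, 94],
  [0, 0, 0, 7.8, -50.9, 0, 94],
  [0, 0, 0, 7.8, -50.9, 0, 94],
])

```text
time: 18.18
tool_pos: [0.5161, 0.0774, 0.2111]
ee_rot: [3.139, 0.0, -1.311]
wrist_force: [0.2, 0.7, -0.1]
width: 0.0939
```

jog_arm([
  [0, 0, 0, 7.8, -50.9, 0, 94],
  [0, 0, 0, 7.8, -50.9, 0, 94],
  [0, 0, 0, 7.8, -50.9, 0, 94],
  [0, 0, 0, 7.8, -50.9, 0, 94],
  [0, 0, 0, 0, 0, 0, 94],
  [0, 0, 0, 0, 0, 0, 94],
  [0, 0, 0, 0, 0, 0, 94],
])

```text
time: 19.05
tool_pos: [0.5476, -0.1233, 0.2122]
ee_rot: [3.141, 0.001, -1.309]
wrist_force: [0.1, 0.7, 0.1]
width: 0.0938
```

```bash
python3 - <<'E'
from fit import *
print(get_obs()['tool_pos'])
im=snapshot('wrist')[:,:,::-1].copy();c=get_calibration('wrist')
for n,p in dict(tall=(.5487,-.1245),cup=(.6735,-.1317)).items():
    cv2.polylines(im,[np.int32(hull(c,n,p))],True,(0,255,0),1)
cv2.imwrite("pics/w3.png",im)
c=get_calibration('scene');im=snapshot('scene')[:,:,::-1].copy()
cv2.imwrite("pics/s3.png",cv2.resize(im[60:360,130:430],(600,600)))
E
```

```text
[ 0.54764085 -0.12325629  0.21218776]
```

View pics/w3.png

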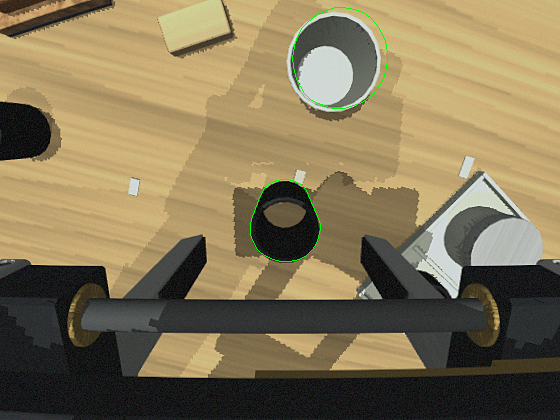

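View pics/s3.png

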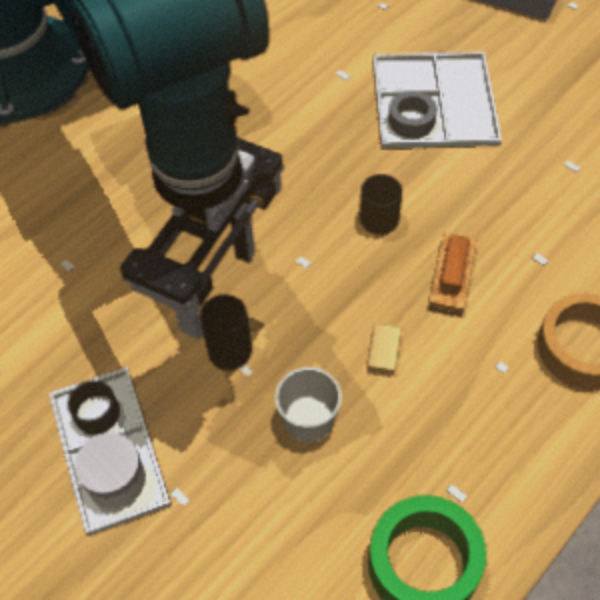

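The tape is in the three-bay tray's wide bay and the jar is in the two-bay tray. The cup, offcut and middle collar have not moved, and the cup outline mismatch is only my guessed cup shape. The tall collar is centred under the gripper at (285,222).

jog_arm([
  [0, 0, 0, 0, 0, -40, 94],
  [0, 0, 0, 0, 0, -25, 94],
  [0, 0, 0, 0, 0, 0, 94],
  [0, 0, 0, 0, 0, 0, 94],
  [0, 0, 0, 0, 0, 0, 42],
  [0, 0, 0, 0, 0, 0, 42],
  [0, 0, 0, 0, 0, 0, 42],
  [0, 0, 0, 0, 0, 0, 42],
  [0, 0, 0, 0, 0, 0, 42],
  [0, 0, 0, 0, 0, 0, 42],
])

```text
time: 20.4
tool_pos: [0.5479, -0.1247, 0.1477]
ee_rot: [-3.142, -0.0, -1.311]
wrist_force: [0.3, 0.2, -0.2]
width: 0.0487
```

jog_arm([
  [0, 0, 0, 0, 0, 50, 42],
  [0, 0, 0, 0, 0, 50, 42],
  [0, 0, 0, -11.8, 46.5, 0, 42],
  [0, 0, 0, -11.8, 46.5, 0, 42],
  [0, 0, 0, -11.8, 46.5, 0, 42],
  [0, 0, 0, -11.8, 46.5, 0, 42],
  [0, 0, 0, -11.8, 46.5, 0, 42],
  [0, 0, 0, -11.8, 46.5, 0, 42],
  [0, 0, 0, -11.8, 46.5, 0, 42],
  [0, 0, 0, -11.8, 46.5, 0, 42],
  [0, 0, 0, -11.8, 46.5, 0, 42],
  [0, 0, 0, -11.8, 46.5, 0, 42],
])

```text
time: 21.9
tool_pos: [0.4292, 0.3417, 0.2474]
ee_rot: [3.141, -0.0, -1.311]
wrist_force: [0.1, -0.6, -1.4]
width: 0.0487
```

jog_arm([
  [0, 0, 0, 0, 0, 0, 42],
  [0, 0, 0, 0, 0, 0, 42],
  [0, 0, 0, 0, 0, -50, 42],
  [0, 0, 0, 0, 0, -40, 42],
  [0, 0, 0, 0, 0, 0, 42],
  [0, 0, 0, 0, 0, 0, 42],
])

```text
time: 22.65
tool_pos: [0.4309, 0.3399, 0.1594]
ee_rot: [-3.139, 0.0, -1.312]
wrist_force: [-0.6, -0.7, 0.0]
width: 0.0489
```

jog_arm([
  [0, 0, 0, 0, 0, -6, 42],
  [0, 0, 0, 0, 0, -2, 42],
  [0, 0, 0, 0, 0, 0, 42],
  [0, 0, 0, 0, 0, 0, 42],
])

```text
time: 23.15
tool_pos: [0.4303, 0.3405, 0.1506]
ee_rot: [-3.14, 0.0, -1.311]
wrist_force: [0.7, -0.4, 2.1]
width: 0.049
```

jog_arm([
  [0, 0, 0, 0, 0, 0, 62],
  [0, 0, 0, 0, 0, 0, 66],
  [0, 0, 0, 0, 0, 0, 66],
  [0, 0, 0, 0, 0, 40, 66],
  [0, 0, 0, 0, 0, 40, 66],
  [0, 0, 0, 0, 0, 0, 66],
])

```text
time: 23.9
tool_pos: [0.4313, 0.3413, 0.2339]
ee_rot: [-3.134, 0.002, -1.311]
wrist_force: [0.3, 0.6, -0.1]
width: 0.0655
```

jog_arm([
  [0, 0, 0.178, 24.8, -22.4, 0, 66],
  [0, 0, 0.178, 24.8, -22.4, 0, 66],
  [0, 0, 0.178, 24.8, -22.4, 0, 66],
  [0, 0, 0.178, 24.8, -22.4, 0, 66],
  [0, 0, 0.178, 24.8, -22.4, 0, 66],
  [0, 0, 0.178, 24.8, -22.4, 0, 66],
  [0, 0, 0.178, 24.8, -22.4, 0, 66],
  [0, 0, 0.178, 24.8, -22.4, 0, 66],
  [0, 0, 0.178, 24.8, -22.4, 0, 66],
  [0, 0, 0.178, 24.8, -22.4, 0, 66],
  [0, 0, 0, 0, 0, 0, 66],
  [0, 0, 0, 0, 0, 0, 66],
])

```text
time: 25.4
tool_pos: [0.6772, 0.1167, 0.228]
ee_rot: [-3.14, 0.002, 0.468]
wrist_force: [0.3, 0.6, 0.7]
width: 0.0663
```

```bash
python3 - <<'E'
from fit import *
o=get_obs();print(o['tool_pos'],o['ee_rot'])
im=snapshot('wrist')[:,:,::-1].copy();c=get_calibration('wrist')
for p,col in (((.678,.117,-1.1),(0,255,0)),):
    for r in (rect(*p,.1,.04,.018),rect(*p,.07,.024,.04)): cv2.polylines(im,[np.int32(proj(c,r))],True,col,1)
cv2.imwrite("pics/w4.png",im)
E
```

```text
[0.67717158 0.11669462 0.22802246] [-3.13996744e+00  2.44588668e-03  4.67690491e-01]
```

View pics/w4.png

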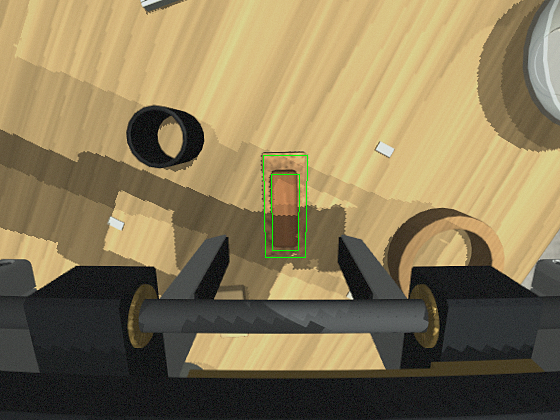

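The outline sits on the sander at (285,205), aligned. Descending so the tips stay about 4 mm above its base, to hold the wooden grip.

jog_arm([
  [0, 0, 0, 0, 0, -50, 66],
  [0, 0, 0, 0, 0, -40, 66],
  [0, 0, 0, 0, 0, -17, 66],
  [0, 0, 0, 0, 0, 0, 66],
  [0, 0, 0, 0, 0, 0, 66],
])

```text
time: 26.08
tool_pos: [0.6789, 0.1168, 0.1252]
ee_rot: [3.14, -0.004, 0.469]
wrist_force: [0.2, 0.1, 0.8]
width: 0.0663
```

jog_arm([
  [0, 0, 0, 0, 0, -4, 66],
  [0, 0, 0, 0, 0, 0, 16],
  [0, 0, 0, 0, 0, 0, 16],
  [0, 0, 0, 0, 0, 0, 16],
  [0, 0, 0, 0, 0, 0, 16],
  [0, 0, 0, 0, 0, 0, 16],
  [0, 0, 0, 0, 0, 0, 16],
])

```text
time: 26.95
tool_pos: [0.6779, 0.1163, 0.1187]
ee_rot: [3.142, -0.0, 0.469]
wrist_force: [0.1, 0.6, 0.7]
width: 0.0237
```

jog_arm([
  [0, 0, 0, 0, 0, 40, 16],
  [0, 0, 0, 0, 0, 40, 16],
  [0, 0, 0.049, -26.8, 40.6, 0, 16],
  [0, 0, 0.049, -26.8, 40.6, 0, 16],
  [0, 0, 0.049, -26.8, 40.6, 0, 16],
  [0, 0, 0.049, -26.8, 40.6, 0, 16],
  [0, 0, 0.049, -26.8, 40.6, 0, 16],
  [0, 0, 0.049, -26.8, 40.6, 0, 16],
  [0, 0, 0, 0, 0, -35, 16],
  [0, 0, 0, 0, 0, -25, 16],
  [0, 0, 0, 0, 0, 0, 16],
  [0, 0, 0, 0, 0, 0, 16],
])

```text
time: 28.45
tool_pos: [0.5175, 0.36, 0.1396]
ee_rot: [3.141, -0.001, 0.763]
wrist_force: [0.3, 1.3, -0.9]
width: 0.0237
```

jog_arm([
  [0, 0, 0, 0, 0, -12, 16],
  [0, 0, 0, 0, 0, -3, 16],
  [0, 0, 0, 0, 0, 0, 16],
  [0, 0, 0, 0, 0, 0, 16],
])

```text
time: 28.95
tool_pos: [0.5172, 0.36, 0.124]
ee_rot: [3.141, -0.001, 0.763]
wrist_force: [1.4, 0.2, -1.3]
width: 0.0239
```

jog_arm([
  [0, 0, 0, 0, 0, -1.5, 16],
  [0, 0, 0, 0, 0, 0, 16],
  [0, 0, 0, 0, 0, 0, 16],
])

```text
time: 29.32
tool_pos: [0.5171, 0.36, 0.1222]
ee_rot: [-3.142, -0.0, 0.763]
wrist_force: [0.6, 0.6, -3.4]
width: 0.0236
```

jog_arm([
  [0, 0, 0, 0, 0, 0, 36],
  [0, 0, 0, 0, 0, 0, 38],
  [0, 0, 0, 0, 0, 0, 38],
  [0, 0, 0, 0, 0, 40, 38],
  [0, 0, 0, 0, 0, 50, 38],
  [0, 0, 0, 0, 0, 50, 38],
  [0, 0, 0, -20, -50, 0, 38],
  [0, 0, 0, -20, -50, 0, 38],
  [0, 0, 0, -20, -50, 0, 38],
  [0, 0, 0, -20, -50, 0, 38],
  [0, 0, 0, -20, -50, 0, 38],
  [0, 0, 0, 0, 0, 0, 38],
])

```text
time: 30.82
tool_pos: [0.4162, 0.1078, 0.2627]
ee_rot: [3.14, -0.001, 0.758]
wrist_force: [0.3, 0.2, -0.2]
width: 0.038
```

```bash
python3 - <<'E'
from fit import *
print(get_obs()['tool_pos'])
T3=(.4865,.331,-.808);T2=(.5375,-.296,-.469)
def tp(T,x,y,z=.003):
    c,s=np.cos(T[2]),np.sin(T[2]); return T[0]+c*x-s*y,T[1]+s*x+c*y
L=[("tall",tp(T3,-.046,-.034)),("tape",tp(T3,.035,-.034)),("short",tp(T2,-.046,0)),("jar",tp(T2,.035,0)),("sander",tp(T3,0,.042)+(T3[2],)),("mid",(.5563,.129)),("cup",(.6735,-.1317)),("offcut",(.68,-.0148,-1.01))]
for cam,(x,y,w,h) in dict(top=(40,130,420,190),scene=(150,75,240,255)).items():
    im=snapshot(cam)[:,:,::-1].copy();c=get_calibration(cam);K=4
    big=cv2.resize(im,None,fx=K,fy=K,interpolation=cv2.INTER_CUBIC)
    for n,p in L:
        P=dims(n,p)
        if n not in("mid","cup","offcut"): P=P+[0,0,.003]
        cv2.polylines(big,[np.int32((cv2.convexHull(np.float32(proj(c,P)))+.5)*K)],True,(0,255,0),1)
    b=big[y*K:(y+h)*K,x*K:(x+w)*K]; f=min(800/b.shape[1],600/b.shape[0]); cv2.imwrite(f"pics/{cam}_end.png",cv2.resize(b,None,fx=f,fy=f,interpolation=cv2.INTER_AREA))
E
```

```text
[0.41618758 0.10777144 0.26269037]
```

View pics/top_end.png

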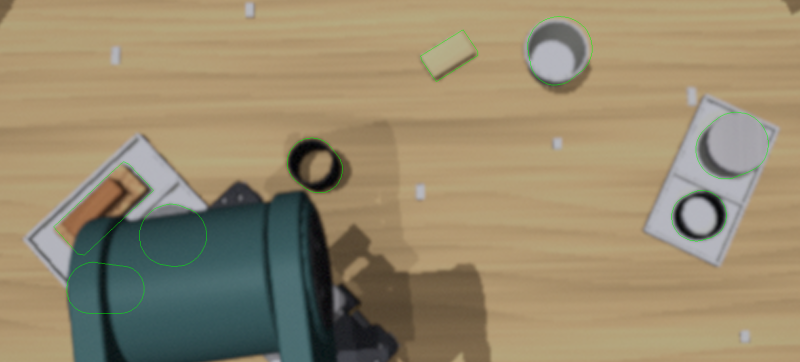

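View pics/scene_end.png

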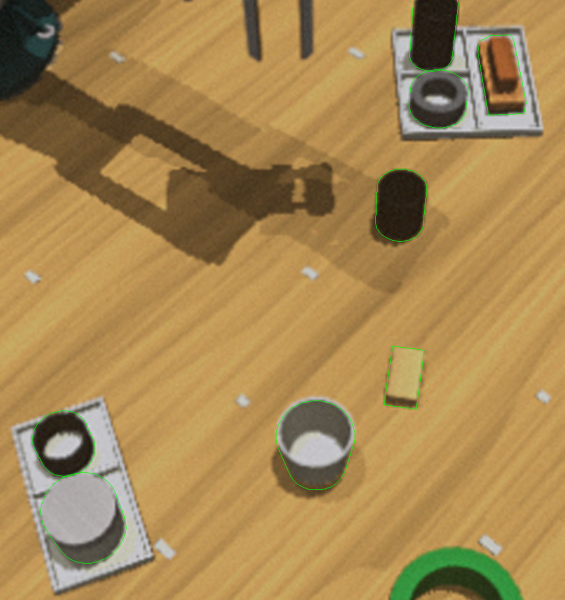

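Everything is in its bay, but the jar at (82,520) in the scene crop and (738,142) in the top crop needs a closer look. The arm hides the three-bay tray in the top view, so I move it aside.

jog_arm([
  [0, 0, 0, -10, -50, 0, 38],
  [0, 0, 0, -10, -50, 0, 38],
  [0, 0, 0, -10, -50, 0, 38],
  [0, 0, 0, -10, -50, 0, 38],
  [0, 0, 0, 0, 0, 0, 38],
  [0, 0, 0, 0, 0, 0, 38],
])

```text
time: 31.68
tool_pos: [0.3779, -0.0892, 0.2622]
ee_rot: [-3.141, -0.001, 0.764]
wrist_force: [-0.8, 0.7, -1.1]
width: 0.0379
```

```bash
python3 - <<'E'
from fit import *
T3=(.4865,.331,-.808);T2=(.5375,-.296,-.469)
def tp(T,x,y,z=.003):
    c,s=np.cos(T[2]),np.sin(T[2]); return T[0]+c*x-s*y,T[1]+s*x+c*y
L=[("tall",tp(T3,-.046,-.034)),("tape",tp(T3,.035,-.034)),("short",tp(T2,-.046,0)),("jar",tp(T2,.035,0)),("sander",tp(T3,0,.042)+(T3[2],)),("t3",T3),("t2",T2)]
for cam,bs in dict(top=[(50,195,120,120),(375,175,90,90)],scene=[(310,70,90,80),(150,235,80,100)]).items():
    im=snapshot(cam)[:,:,::-1].copy();c=get_calibration(cam);K=8;o=[]
    big=cv2.resize(im,None,fx=K,fy=K,interpolation=cv2.INTER_CUBIC)
    for n,p in L:
        P=dims(n,p)
        if n[0]!='t' or n[1] in 'a': P=P+[0,0,.003]
        cv2.polylines(big,[np.int32((cv2.convexHull(np.float32(proj(c,P)))+.5)*K)],True,(0,255,0),1)
    for x,y,w,h in bs:
        o.append(cv2.resize(big[y*K:(y+h)*K,x*K:(x+w)*K],(400,int(400*h/w))))
    H=max(q.shape[0] for q in o); o=[cv2.copyMakeBorder(q,0,H-q.shape[0],0,0,cv2.BORDER_CONSTANT) for q in o]
    cv2.imwrite(f"pics/{cam}_end2.png",np.hstack(o))
E
```

```text
(no output)
```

View pics/top_end2.png

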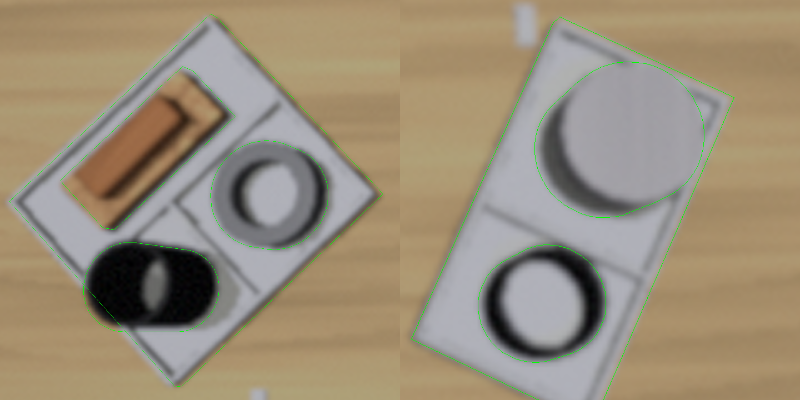

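View pics/scene_end2.png

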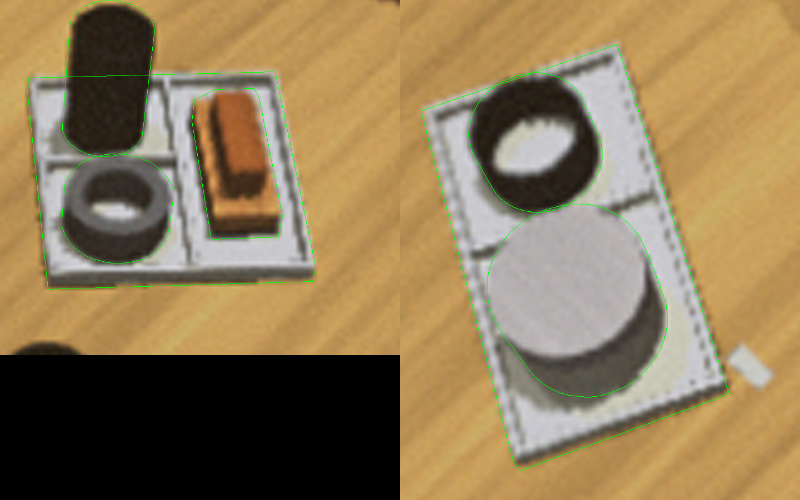

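All five outlines, drawn at the bay centres and resting on the bay floor, match the pieces in both views to about 2-3 mm. The jar is upright, and what looked like an offset was its shaded side. Handing in.

```bash
python3 -c "
from bench import *
print(close_job())"
```

```text
the job is handed in; nothing more can be done
None
```

I made up both kits and handed the job in at about 32 s. The hand-in reports no verdict, so the result rests on my own last checks.

- **Three-bay tray:** the tall collar is in the small bay, the tape in the wide bay and the sanding block lengthwise in the long bay.
- **Two-bay tray:** the short collar is in the small bay and the jar in the wide bay.
- **Placing:** in the last top and scene pictures all five pieces lie flat and upright. They sit about 2–3 mm from the bay centres, judged by eye from outlines drawn at the targets. The sanding block is a few degrees off lengthwise, well inside the limit.
- **Left alone:** the middle collar, cup and offcut still match where they stood at the start. The gripper ended clear at z = 0.26 m, touching nothing.
- **Checks that disagreed:**
  - The two cameras' first fits differed by 7 mm for the jar and by 2–4 mm for the sanding block and the three-bay tray. I used the scene-camera fit for the jar and tray and a blend for the sanding block. The wrist camera then agreed.
  - The cup outline did not quite match in the wrist picture, because the cup's taper was my guess. Its position in the scene view did not change.

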